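Turn the flanged bushes over in the flip nest and rack them stem down

TASK

Stand every bush flange down in its own pocket of the blue load leaf of the flip nest, then, by its yellow bar, swing the white lid leaf fully over them; next lift the red bar and turn the closed nest right over to the lid's side, and swing the load leaf alone back flat, so that the bushes are left upside down in the lid leaf. Then stand each of these bushes stem down in a bore of the green rack, fully home with its flange flush on the rail, and let go. Leave both leaves open and flat, and do not disturb the tin, the cup or the micrometer.

Things in the scene. Friction and masses are not known exactly. Their poses are not given: they have to be found in the camera images.
- flip_hinge (a point): flip nest, two leaves on one hinge on a fixed dark base 270 x 270 x 6 mm: middle of the hinge line, 40 mm above the bench; x along the hinge (rod 270 mm long, 8 mm thick), y to the lid leaf's own side, z up. Each leaf is a plate 250 x 104 x 8 mm, its edges 18 and 122 mm from the hinge line. The leaves are independent and do not latch together
- load_leaf (a joint): angle of the load leaf (blue nest, red bar, 0.25 kg): 0 = flat on its own (-y) side, face up; grows as the bar is lifted; 3.14 = upside down over the lid's side. Stiff hinge, 0.4 N m: stays where it is left. Lifted while the lid is closed over bushes, it pushes bushes and lid along, sandwiched, with about 10 to 15 N at the bar
- lid_leaf (a joint): angle of the lid leaf (white nest, yellow bar, 0.25 kg): 0 = flat on its own (+y) side, face up; grows as the bar is lifted; 3.14 = closed over the load leaf. Stiff hinge, 0.7 N m: stays where it is left. A flat leaf's plate has its upper face 14 mm above the bench; a leaf swung fully over has its face down, 52 mm above the other plate
- load_leaf_bar (a point): middle of the load leaf's red bar: round, 12 mm thick, 70 mm long (middle 55 mm free to grip), parallel to the hinge and 190 mm from it, 68 mm out from the plate's edge, at hinge height when flat or fully over; 50 mm towards hinge -x from the nest's middle. It can turn between the fingers, so the tool may point down through the whole half circle
- lid_leaf_bar (a point): middle of the lid leaf's yellow bar: same size and use, 50 mm towards hinge +x from the nest's middle, so the two bars never stand in each other's way
- load_leaf_pocket0 (a point): square pocket 0 of the load leaf: point at the middle of its floor (the leaf's plate); z points out of the leaf's open face (up when that leaf lies flat in its own place), x along the hinge: 66 x 66 mm, walls 8 mm high: takes a bush's 60 mm flange
- load_leaf_pocket1 (a point): square pocket 1 of the load leaf: point at the middle of its floor (the leaf's plate); z points out of the leaf's open face (up when that leaf lies flat in its own place), x along the hinge; like pocket 0, 80 mm from its neighbour
- load_leaf_pocket2 (a point): square pocket 2 of the load leaf: point at the middle of its floor (the leaf's plate); z points out of the leaf's open face (up when that leaf lies flat in its own place), x along the hinge; like pocket 0, 80 mm from its neighbour
- lid_leaf_pocket0 (a point): square pocket 0 of the lid leaf: point at the middle of its floor (the leaf's plate); z points out of the leaf's open face (up when that leaf lies flat in its own place), x along the hinge: 44 x 44 mm, walls 20 mm high: takes a bush's 36 mm stem end when closed; lies over load leaf pocket of the same number
- lid_leaf_pocket1 (a point): square pocket 1 of the lid leaf: point at the middle of its floor (the leaf's plate); z points out of the leaf's open face (up when that leaf lies flat in its own place), x along the hinge; like pocket 0
- lid_leaf_pocket2 (a point): square pocket 2 of the lid leaf: point at the middle of its floor (the leaf's plate); z points out of the leaf's open face (up when that leaf lies flat in its own place), x along the hinge; like pocket 0
- bush1: flanged bush: steel flange 60 mm across and 12 mm thick, brass stem 36 mm across and 38 mm long, 50 mm overall, about 0.13 kg. Origin: centre of the flange's outer face; z points from there along the stem (up while it stands on its flange, down when inverted). It starts standing on its flange on the black mat. Any of the bushes may be absent
- bush2: same as bush1
- bush3: same as bush1
- rack: green inspection rack, standing loose on the bench (1.5 kg, it can be shifted): a rail 250 mm long (its x), 50 mm wide (its y) and 50 mm high with three through bores in its top; origin at the centre of its underside. The 60 mm flange of a seated bush overhangs the rail by 5 mm on both sides, so it can be let go with fingers either side of the rail
- rack_bore0 (a point): centre of the mouth of bore 0 of the rack, at the level of its top: 40 mm across, chamfered, 50 mm deep (a bush's stem goes in until the flange rests on the rail); bores are 85 mm apart
- rack_bore1 (a point): centre of the mouth of bore 1 of the rack, at the level of its top: 40 mm across, chamfered, 50 mm deep (a bush's stem goes in until the flange rests on the rail); bores are 85 mm apart
- rack_bore2 (a point): centre of the mouth of bore 2 of the rack, at the level of its top: 40 mm across, chamfered, 50 mm deep (a bush's stem goes in until the flange rests on the rail); bores are 85 mm apart
- tea_tin: bystander: green tin, 66 mm across, 90 mm high, origin under its centre
- cup: bystander: white cup, 72 mm across, 85 mm high, origin under its centre
- micrometer: bystander: micrometer lying on the bench, about 140 x 70 x 25 mm, origin at one tip of its frame
Not all that is in view belongs to the job. Leave any orange look-alike of the bush2 alone.

How it is judged (in metres and radians):
On the way, in this order (a step that is already met when the one before it is completed fails the run):
1. every bush stands flange down, seated in a pocket of the flat load leaf, and is let go (value of joint load_leaf below 0.12 rad and z of bush1 in the frame of load_leaf_pocket1 between -0.003 and 0.004 m and y of bush1 in the frame of load_leaf_pocket1 between -0.006 and 0.006 m and x of bush1 in the frame of load_leaf_pocket1 between -0.09 and 0.09 m and angle between each of bush1, bush2, bush3's own z axis and vertical below 0.1 rad and contact force between the fingers and bush1 below 0.3 N and z of bush2 in the frame of load_leaf_pocket1 between -0.003 and 0.004 m and y of bush2 in the frame of load_leaf_pocket1 between -0.006 and 0.006 m and x of bush2 in the frame of load_leaf_pocket1 between -0.09 and 0.09 m and contact force between the fingers and bush2 below 0.3 N and z of bush3 in the frame of load_leaf_pocket1 between -0.003 and 0.004 m and y of bush3 in the frame of load_leaf_pocket1 between -0.006 and 0.006 m and x of bush3 in the frame of load_leaf_pocket1 between -0.09 and 0.09 m and contact force between the fingers and bush3 below 0.3 N), for 0.2 s.
2. the lid leaf is swung fully over the load leaf, with the bushes between (value of joint load_leaf below 0.12 rad and value of joint lid_leaf above 3 rad and z of bush1 in the frame of load_leaf_pocket1 between -0.003 and 0.004 m and y of bush1 in the frame of load_leaf_pocket1 between -0.006 and 0.006 m and x of bush1 in the frame of load_leaf_pocket1 between -0.09 and 0.09 m and angle between each of bush1, bush2, bush3's own z axis and vertical below 0.15 rad and z of bush2 in the frame of load_leaf_pocket1 between -0.003 and 0.004 m and y of bush2 in the frame of load_leaf_pocket1 between -0.006 and 0.006 m and x of bush2 in the frame of load_leaf_pocket1 between -0.09 and 0.09 m and z of bush3 in the frame of load_leaf_pocket1 between -0.003 and 0.004 m and y of bush3 in the frame of load_leaf_pocket1 between -0.006 and 0.006 m and x of bush3 in the frame of load_leaf_pocket1 between -0.09 and 0.09 m), for 0.2 s.
3. the closed nest is turned right over to the lid's side, so that the load leaf lies on top (value of joint load_leaf above 3 rad and value of joint lid_leaf below 0.12 rad and z of bush1 in the frame of lid_leaf_pocket1 between 0.046 and 0.054 m and y of bush1 in the frame of lid_leaf_pocket1 between -0.009 and 0.009 m and x of bush1 in the frame of lid_leaf_pocket1 between -0.092 and 0.092 m and angle between each of bush1, bush2, bush3's own z axis and vertical above 2.95 rad and z of bush2 in the frame of lid_leaf_pocket1 between 0.046 and 0.054 m and y of bush2 in the frame of lid_leaf_pocket1 between -0.009 and 0.009 m and x of bush2 in the frame of lid_leaf_pocket1 between -0.092 and 0.092 m and z of bush3 in the frame of lid_leaf_pocket1 between 0.046 and 0.054 m and y of bush3 in the frame of lid_leaf_pocket1 between -0.009 and 0.009 m and x of bush3 in the frame of lid_leaf_pocket1 between -0.092 and 0.092 m), for 0.2 s.
4. the load leaf is swung back flat, and the bushes stay stem down in the lid leaf (value of joint each of load_leaf, lid_leaf below 0.12 rad and z of bush1 in the frame of lid_leaf_pocket1 between 0.046 and 0.054 m and y of bush1 in the frame of lid_leaf_pocket1 between -0.009 and 0.009 m and x of bush1 in the frame of lid_leaf_pocket1 between -0.092 and 0.092 m and angle between each of bush1, bush2, bush3's own z axis and vertical above 2.95 rad and z of bush2 in the frame of lid_leaf_pocket1 between 0.046 and 0.054 m and y of bush2 in the frame of lid_leaf_pocket1 between -0.009 and 0.009 m and x of bush2 in the frame of lid_leaf_pocket1 between -0.092 and 0.092 m and z of bush3 in the frame of lid_leaf_pocket1 between 0.046 and 0.054 m and y of bush3 in the frame of lid_leaf_pocket1 between -0.009 and 0.009 m and x of bush3 in the frame of lid_leaf_pocket1 between -0.092 and 0.092 m), for 0.2 s.
At the end, for the whole second after the job is handed in: every bush present is inverted (within 0.11 rad) in a bore of the rack, on its centre within 6 mm, flange within 3 mm of resting on the rail, at rest; both leaves open within 0.12 rad of flat (value of joint each of load_leaf, lid_leaf below 0.12 rad and z of bush1 in the frame of rack_bore0 between 0.009 and 0.015 m and angle between each of bush1, bush2, bush3's own z axis and vertical above 3.03 rad and (horizontal distance between bush1 and rack_bore0 below 0.006 m or horizontal distance between bush1 and rack_bore1 below 0.006 m or horizontal distance between bush1 and rack_bore2 below 0.006 m) and linear speed of each of bush1, bush2, bush3 below 0.02 m/s and z of bush2 in the frame of rack_bore0 between 0.009 and 0.015 m and (horizontal distance between bush2 and rack_bore0 below 0.006 m or horizontal distance between bush2 and rack_bore1 below 0.006 m or horizontal distance between bush2 and rack_bore2 below 0.006 m) and z of bush3 in the frame of rack_bore0 between 0.009 and 0.015 m and (horizontal distance between bush3 and rack_bore0 below 0.006 m or horizontal distance between bush3 and rack_bore1 below 0.006 m or horizontal distance between bush3 and rack_bore2 below 0.006 m)); the robot touches nothing.
It fails at once if the tea tin is moved by more than 30 mm (distance of tea_tin from where it was at the start of the episode above 0.03 m).
It fails at once if the cup is moved by more than 30 mm (distance of cup from where it was at the start of the episode above 0.03 m).
It fails at once if the micrometer is moved by more than 30 mm (distance of micrometer from where it was at the start of the episode above 0.03 m).
Of bush1, bush2, bush3 only 2 to 3 are there at a start; the rules pass over those that are not, and their reading is None.
At some moment in a run one of rack may be knocked a few centimetres aside while the robot is not near it.
Once in a run the grip may slacken for a moment while it holds something.
It also fails if it takes over 210 s, if anything falls off the work surface, if the arm or the gripper's body presses on something with over 40 N, if the wrist force passes 120 N, or if a joint passes its speed limit or range.

ROBOT

A 6-joint arm with a two-finger parallel gripper is mounted at the origin on the work surface. World frame = base frame: x ahead of the robot, y to its left, z up, the work surface at z = 0. Lengths are in mm, angles in rad, forces in N, time in s.
With the tool pointing down it reaches from about 325 to 875 mm from the base axis. Payload 4.4 kg.
Tool frame: the origin (TCP) lies on the centre line of the jaws, within the pads' length; the fingertips stand ahead of it and the grasp point (between the pads) lies 6 mm ahead of it (ctrl.tcp_to_tips is the z of the fingertips in the tool frame, in mm); z points along the fingers, y is the line along which they close (so a half turn about z gives the same grasp; the last joint's range is limited). The gripper opens to 85 mm and grips with 20 to 120 N. Pads are 22 mm wide; open, the fingers measure 114 mm over their backs; the gripper's body (76 mm by 85 mm) begins 54 mm behind the grasp point. The pads swing forward as they close: fully open they stand 13 mm farther back than shut.
Start: joints at [-1.304, 0.207, 1.542, -0, 1.393, -0.15], TCP at [233.295, -525.548, 256.282] pointing down, gripper open.
Joint ranges: [-2.73, 2.73], [-0.86, 2.22], [0.23, 2.46], [-1.11, 4.25], [0.08, 2.63], [-2.82, 2.82]. Speed limits (rad/s): [2.79, 2.79, 3.14, 3.14, 3.14, 3.14].

INTERFACE

Orientations are given as a 3x3 rotation matrix whose columns are the frame's x, y, z axes.
In Python, from plant import ctrl, sensors, optics gives the robot as it stands. Calls block until the motion is done:
- ctrl.move_ptp(position, orientation): joint-space move of the TCP to a pose.
- ctrl.move_l(position, rot=None, vel=150, threshold=None): straight line of the TCP; rot=None keeps the orientation; vel is the mean speed in mm/s. With threshold (N) it stops when the force on the tool has changed by that much, and returns True; else False.
- ctrl.set_joints(angles): joint-space move.
- ctrl.gripper_to(opening, force=None): finger opening in mm; force is the grip in N (None keeps the last); returns when the fingers have stopped.
- ctrl.hold(seconds).
- ctrl.solve_ik(position, orientation): joint angles nearest the present ones, or None.
- sensors.read_state(): the state.
- optics.grab_frame(name): name is "side" or "top"; returns (picture, depth): 480x640x3 uint8, red, green, blue; 480x640 float32, mm along the optical axis (not along the pixel's ray), 0 where there is no reading.
- optics.camera_params(name): a dict with "mtx" (3x3 intrinsics, pixels), "R" (3x3) and "t" (3): a world point X has camera coordinates R X + t. Camera axes: x right, y down, z forward; pixel columns grow to the right and rows downward; lengths in mm; the calibration is good to about 2 mm. A picture is of the moment at which its call begins. camera_params takes no time and is no camera call.
A pose or a line that the arm cannot do raises ctrl.MotionError and nothing moves.
- ctrl.finish_job(): hands the job in; it is judged then, once.
The state is a dict: "t": time; "q": joint angles; "qvel": joint speeds; "tau": joint torques, N m; "eef_pos": TCP position; "eef_rot": TCP orientation; "force": force on the tool from outside, world axes, zero at the start; "wrist_torque": the same for the moment, N m; "grip_width": finger opening in mm; "grasp_force": force on a finger pad.
Only numpy, scipy, OpenCV 4.12 (cv2) and the standard library are available. Lean on these libraries where they do the work, as an engineer would, in place of code of your own. Each camera call takes 0.05 s, during which the arm holds its last target. There are 200 camera calls.

## Working session

There is one attempt and no reset: what is moved stays moved. The work goes in short steps, each a Python script; the robot and the scene stay as the last script left them, time stands still between calls to the robot, and variables do not carry over. Pictures are saved under pics/ and viewed, at most 14 in all, crops included, and the job is handed in when it is done.

```bash
ls; mkdir -p pics; python3 - <<'E'
from plant import ctrl, sensors, optics
import cv2, numpy as np
for n in ("top","side"):
    im,d=optics.grab_frame(n); cv2.imwrite(f"pics/{n}0.png",im[:,:,::-1]); np.save(f"pics/{n}0.npy",d)
    p=optics.camera_params(n); print(n,p["mtx"].tolist(),(-p["R"].T@p["t"]).round(),p["R"].round(3).tolist())
print(ctrl.tcp_to_tips, sensors.read_state())
E
```

```text
pics
top [[609.0500183717486, 0.0, 308.9336582612715], [0.0, 609.0500183717486, 237.83786715453346], [0.0, 0.0, 1.0]] [ 449.  -54. 1497.] [[0.007, -1.0, -0.006], [-0.996, -0.007, -0.088], [0.088, 0.006, -0.996]]
side [[454.74819949744307, 0.0, 319.4843561066279], [0.0, 454.74819949744307, 229.618509500778], [0.0, 0.0, 1.0]] [ -3. 685. 911.] [[-0.785, -0.62, -0.02], [-0.406, 0.538, -0.739], [0.469, -0.571, -0.674]]
25.0 {'t': 0.1, 'q': array([-1.30349292e+00,  2.07349283e-01,  1.54278432e+00, -2.97198279e-06,
        1.39348917e+00, -1.50502617e-01]), 'qvel': array([ 0.00058752, -0.00117568, -0.00357288,  0.0007516 ,  0.00069604,
        0.00059025]), 'tau': array([-1.04637584e-04, -3.84091330e+01, -2.92546481e+01, -2.84316611e-04,
        4.83389376e-03,  1.09356364e-05]), 'eef_pos': array([ 233.13315838, -524.94547067,  255.24627661]), 'eef_rot': array([[ 9.13981226e-01,  4.05756118e-01, -5.39040735e-04],
       [ 4.05756364e-01, -9.13979180e-01,  1.95725261e-03],
       [ 3.01495214e-04, -2.00761135e-03, -9.99997939e-01]]), 'force': array([-0.06309121, -0.75542592, -0.17112141]), 'wrist_torque': array([-0.00428044,  0.0034643 , -0.02485533]), 'grasp_force': 0.0, 'grip_width': 85.34075172770258}
```

View pics/top0.png

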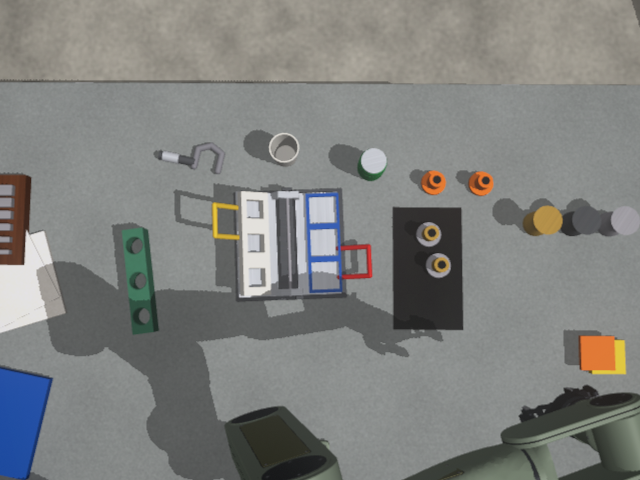

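View pics/side0.png

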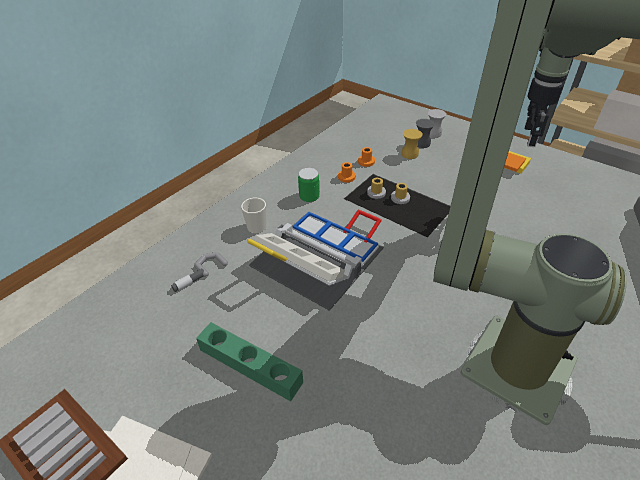

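Top view: the bushes are at (429,233) and (439,264) on the mat, so only two are present. The orange look-alikes are at (433,182) and (481,183). The rack is at (140,280), and the nest is centred at (290,245) with the lid at left, apparently raised. Next I measure these.

```bash
cat > h.py <<'E'
from plant import ctrl, sensors, optics
import cv2, numpy as np
def cam(n):
    p=optics.camera_params(n); return p["mtx"],np.array(p["R"]),np.array(p["t"])
def cloud(n,d):
    K,R,t=cam(n); v,u=np.mgrid[0:480,0:640]
    P=np.stack([(u-K[0,2])/K[0,0]*d,(v-K[1,2])/K[1,1]*d,d],-1)
    P=(P-t)@R; P[d==0]=np.nan; return P
def ray(n,uv,z):
    K,R,t=cam(n); uv=np.atleast_2d(uv).astype(float)
    r=np.c_[(uv[:,0]-K[0,2])/K[0,0],(uv[:,1]-K[1,2])/K[1,1],np.ones(len(uv))]@R
    c=-R.T@t; s=(z-c[2])/r[:,2]; return c+r*s[:,None]
def proj(n,X):
    K,R,t=cam(n); c=np.atleast_2d(X)@R.T+t; q=c@K.T; return q[:,:2]/q[:,2:]
def hsv(im): return cv2.cvtColor(im,cv2.COLOR_RGB2HSV)
def blobs(m,mn=20):
    k,l,s,c=cv2.connectedComponentsWithStats(m.astype(np.uint8)); return [(l==i,s[i],c[i]) for i in range(1,k) if s[i,4]>=mn]
def box(m):
    p=np.argwhere(m)[:,::-1].astype(np.float32); return cv2.boxPoints(cv2.minAreaRect(p)),p
E
cat > m.py <<'E'
from h import *
im=cv2.imread("pics/top0.png")[:,:,::-1].copy(); d=np.load("pics/top0.npy"); H=hsv(im); P=cloud("top",d)
h,s,v=[H[...,i].astype(int) for i in range(3)]
print("bench z",np.nanmedian(P[400:430,80:140,2]))
def show(nm,m,z,mn=20):
    for b,st,c in blobs(m,mn):
        q,p=box(b); w=ray("top",q,z); Q=P[b]
        print(nm,"px",c.round(1),"n",st[4],"ctr",w.mean(0).round(1)[:2],"sides",np.linalg.norm(w[1]-w[0]).round(),np.linalg.norm(w[2]-w[1]).round(),"yaw %.3f"%np.arctan2(*(w[1]-w[0])[[1,0]]),"cloud med",np.nanmedian(Q,0).round(1),"z5-95",np.nanpercentile(Q[:,2],[5,95]).round(1))
win=np.zeros((480,640),bool); win[170:320,100:390]=1
show("blue",(h>105)&(h<130)&(s>140)&win,22,100)
show("red",((h<8)|(h>172))&(s>140)&win,40,50)
show("yel",(h>20)&(h<35)&(s>140)&win,40,50)
show("rack",(h>65)&(h<95)&(s>80)&win,50,200)
w2=np.zeros((480,640),bool); w2[205:330,392:464]=1
show("bush",(P[...,2]>38)&(P[...,2]<60)&w2,50,20)
show("brass",(h>12)&(h<32)&(s>90)&w2,50,8)
show("flange",(P[...,2]>5)&w2&(P[...,2]<60),12,20)
w3=np.zeros((480,640),bool); w3[185:305,230:350]=1
show("base/rod dark", w3&(P[...,2]>33)&(np.abs(np.mgrid[0:480,0:640][1]-288)<14),44,30)
# lid profile along row
for r in (210,275): print([tuple(P[r,c].round(0)[1:]) for c in range(214,376,6)])
E
python3 m.py
```

```text
bench z 0.1562408478851121
blue px [322.9 239.7] n 801 ctr [569.  -80.5] sides 79.0 239.0 yaw -1.518 cloud med [583.4 -77.2  22.6] z5-95 [16.8 27.6]
red px [359.9 261.1] n 337 ctr [ 521.7 -158.7] sides 71.0 79.0 yaw -1.528 cloud med [ 523.6 -172.7   39.9] z5-95 [21.2 49.6]
yel px [221.5 220.5] n 367 ctr [618.  157.6] sides 61.0 92.0 yaw -1.530 cloud med [608.5 157.4 134.9] z5-95 [ 87.9 150.6]
rack px [138.1 270.2] n 1755 ctr [488.  358.1] sides 61.0 219.0 yaw -1.456 cloud med [499.5 360.9  48.3] z5-95 [12.3 54.8]
bush px [430.5 232.3] n 185 ctr [ 591.9 -335.7] sides 36.0 34.0 yaw -0.784 cloud med [ 592.1 -335.6   51. ] z5-95 [45.2 56.6]
bush px [440.4 264. ] n 192 ctr [ 516.3 -358. ] sides 36.0 33.0 yaw -1.564 cloud med [ 516.2 -357.7   50.1] z5-95 [44.2 55.6]
brass px [429.9 233.1] n 153 ctr [ 590.1 -333.9] sides 37.0 34.0 yaw -0.784 cloud med [ 589.4 -332.1   50.4] z5-95 [29.  56.7]
brass px [439.8 264.6] n 157 ctr [ 516.3 -356.8] sides 38.0 33.0 yaw -1.564 cloud med [ 513.9 -353.8   49.5] z5-95 [33.8 56. ]
flange px [427.8 233.5] n 490 ctr [ 591.9 -336.4] sides 62.0 61.0 yaw -1.34
[... 1709 characters left out ...]
 (np.float64(50.0), np.float64(62.0)), (np.float64(38.0), np.float64(32.0)), (np.float64(25.0), np.float64(4.0)), (np.float64(10.0), np.float64(10.0)), (np.float64(-4.0), np.float64(5.0)), (np.float64(-19.0), np.float64(14.0)), (np.float64(-34.0), np.float64(20.0)), (np.float64(-48.0), np.float64(22.0)), (np.float64(-63.0), np.float64(15.0)), (np.float64(-78.0), np.float64(7.0)), (np.float64(-92.0), np.float64(12.0)), (np.float64(-107.0), np.float64(9.0)), (np.float64(-121.0), np.float64(19.0)), (np.float64(-135.0), np.float64(25.0)), (np.float64(-149.0), np.float64(31.0)), (np.float64(-163.0), np.float64(37.0)), (np.float64(-177.0), np.float64(46.0)), (np.float64(-191.0), np.float64(43.0))]
```

```bash
python3 - <<'E'
from h import *
im=cv2.imread("pics/top0.png"); c=im[180:310,205:385]; cv2.imwrite("pics/nest.png",cv2.resize(c,None,fx=4.4,fy=4.4,interpolation=cv2.INTER_CUBIC))
H=hsv(im[:,:,::-1].copy()); h,s,v=[H[...,i].astype(int) for i in range(3)]
win=np.zeros((480,640),bool); win[170:320,295:350]=1
b=(h>105)&(h<130)&(s>140)&win
b=max(blobs(b),key=lambda t:t[1][4])[0]
# outer long edges: per row min/max col
rows=[r for r in range(480) if b[r].sum()>0][4:-4]
for f,o in ((np.min,-.5),(np.max,.5)):
    pts=np.array([[f(np.where(b[r])[0])+o,r] for r in rows]); w=ray("top",pts,22)
    k=np.polyfit(w[:,0],w[:,1],1)
    for _ in range(3):
        e=w[:,1]-np.polyval(k,w[:,0]); g=abs(e)<2.5; k=np.polyfit(w[g,0],w[g,1],1)
    print("edge slope %.4f y@569 %.1f"%(k[0],np.polyval(k,569)),g.mean())
cols=np.where(b.sum(0)>0)[0]
for f,o in ((np.min,-.5),(np.max,.5)):
    pts=np.array([[q,f(np.where(b[:,q])[0])+o] for q in cols[3:-3]]); w=ray("top",pts,22); k=np.polyfit(w[:,1],w[:,0],1); print("end slope %.3f x@-80 %.1f"%(k[0],np.polyval(k,-80)))
R,=[x[0] for x in blobs(((h<8)|(h>172))&(s>140)&(np.mgrid[0:480,0:640][1]<390)&(np.mgrid[0:480,0:640][1]>330)&(np.mgrid[0:480,0:640][0]>200)&(np.mgrid[0:480,0:640][0]<300),50)]
rows=[r for r in range(480) if R[r].sum()>0]; print(rows[0],rows[-1])
for r in rows[::5]: print(r,np.where(R[r])[0][[0,-1]],ray("top",[[np.where(R[r])[0].max()+.5,r]],40).round(1)[0])
E
```

```text
edge slope 0.0509 y@569 -41.5 1.0
edge slope 0.0446 y@569 -119.6 1.0
end slope 0.036 x@-80 687.8
end slope 0.053 x@-80 450.5
245 278
245 [353 369] [ 561.1 -190.6   40. ]
250 [367 370] [ 549.1 -193.    40. ]
255 [367 370] [ 537.1 -193.    40. ]
260 [367 370] [ 525.2 -193.    40. ]
265 [368 371] [ 513.2 -195.3   40. ]
270 [368 371] [ 501.3 -195.3   40. ]
275 [343 371] [ 489.3 -195.3   40. ]
```

View pics/nest.png

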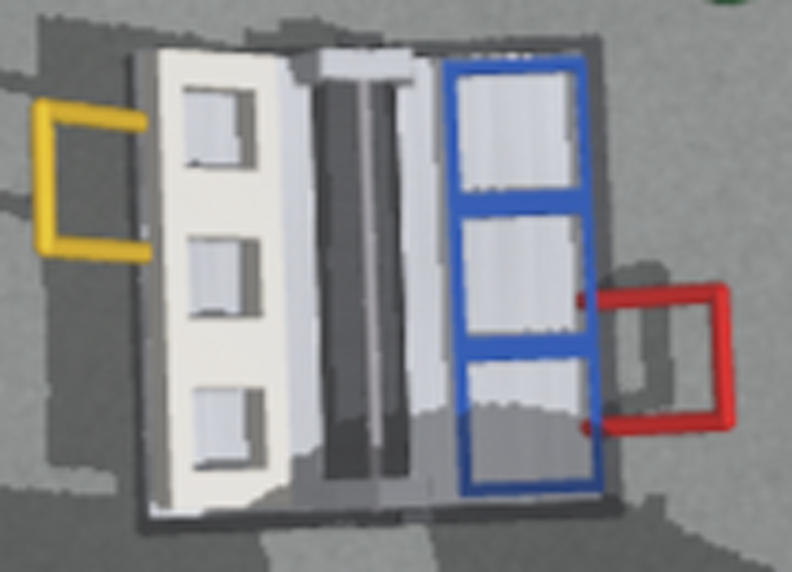

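The crop shows the blue load leaf flat with three empty pockets and the red bar at right (~365,260). The lid is raised, with its yellow bar at left, and the rod runs from (287,198) to (290,280). The two bushes on the mat have a grey flange and a brass stem, so they fit the description. The orange ones are all orange, so I leave them alone.

```bash
python3 - <<'E'
from h import *
print("rod",ray("top",[[287.3,198.2],[288.8,239],[290.2,280]],43).round(1))
S=cv2.imread("pics/side0.png")
# check guess model in both views: hinge centre, yaw
def fr(c,yaw): 
    x=np.array([np.cos(yaw),np.sin(yaw),0]); y=np.array([-x[1],x[0],0]); return lambda a,b,z: np.array(c)+a*x+b*y+np.array([0,0,z])
T=cv2.imread("pics/top0.png")
F=fr([569,-4,0],.046)
pts=dict(barA=F(-85,-190,40),barB=F(-15,-190,40),rodA=F(-130,0,44),rodB=F(130,0,44),b0=F(-135,-135,6),b1=F(135,-135,6),b2=F(-135,135,6),
 p0=F(-119,-37,22),p1=F(119,-37,22),p2=F(119,-115,22),p3=F(-119,-115,22))
for n,I,(u0,v0,w,h) in (("top",T,(205,180,180,130)),("side",S,(220,190,190,130))):
    c=cv2.resize(I[v0:v0+h,u0:u0+w],None,fx=4,fy=4,interpolation=cv2.INTER_CUBIC)
    for k,X in pts.items():
        q=(proj(n,X)[0]-[u0,v0]+.5)*4; cv2.drawMarker(c,tuple(int(a) for a in q),(255,0,255),cv2.MARKER_CROSS,12,1)
    cv2.imwrite(f"pics/chk_{n}.png",c)
    out=c if n=="top" else np.hstack([out[:, :0],c])
a=cv2.imread("pics/chk_top.png");b=cv2.imread("pics/chk_side.png"); 
cv2.imwrite("pics/chk.png",np.hstack([cv2.resize(a,(400,289)),cv2.resize(b,(400,289))]) if 0 else cv2.resize(np.vstack([a[:, :720],b[:, :720]]),(577,600)) if 0 else b)
E
```

```text
rod [[672.7   7.6  43. ]
 [574.    2.9  43. ]
 [476.   -1.4  43. ]]
```

View pics/chk_side.png

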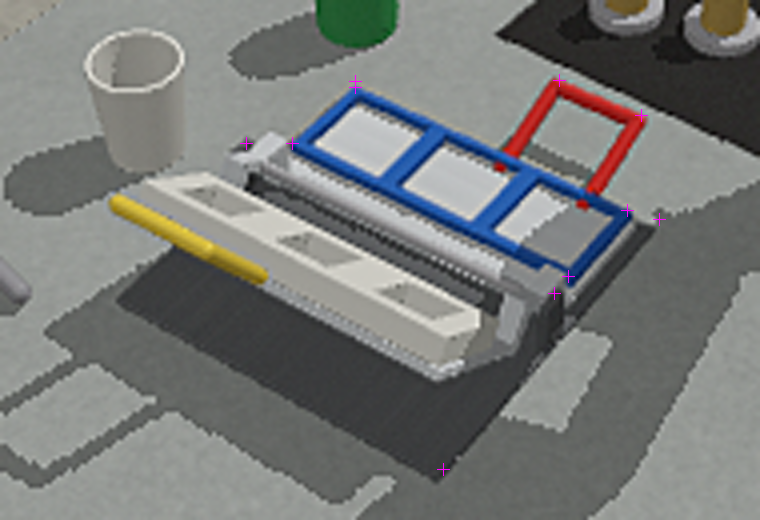

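View pics/chk_top.png

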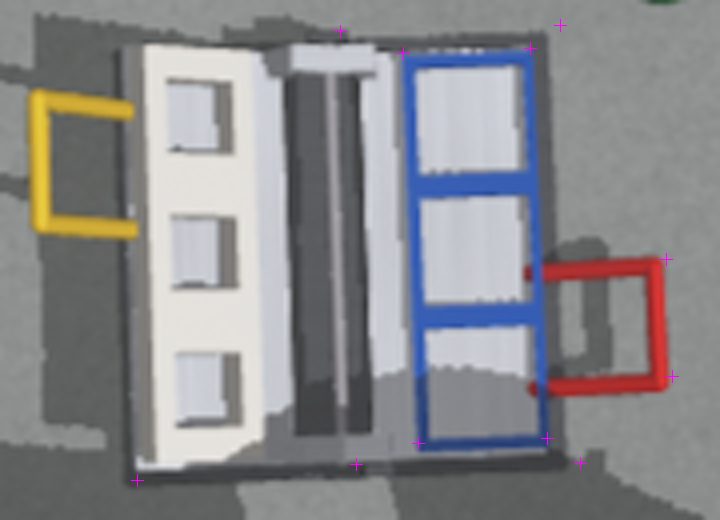

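Both views agree on the load nest centre at about (568.5, -80.3) mm and yaw 0.046. That puts the hinge near (565.5, 0.5). Now I load the bushes.

```bash
cat >> h.py <<'E'
YAW=.046; HC=np.array([565.5,0.5]); EX=np.array([np.cos(YAW),np.sin(YAW)]); EY=np.array([-EX[1],EX[0]])
PK=np.array([568.5,-80.3])
def rot(yaw):  # tool down, closing axis at yaw (best of two)
    c=[]
    for a in (yaw,yaw+np.pi):
        y=np.array([np.cos(a),np.sin(a),0]); z=np.array([0,0,-1.]); c.append(np.c_[np.cross(y,z),y,z])
    return c
def best(pos,yaw):
    q0=sensors.read_state()["q"]; o=[]
    for R in rot(yaw):
        q=ctrl.solve_ik(pos,R)
        if q is not None: o.append((np.abs(np.array(q)-q0).max(),R,np.array(q)))
    return min(o,key=lambda t:t[0])[1:]
def st(msg=""):
    s=sensors.read_state(); print(msg,"t%.1f"%s["t"],s["eef_pos"].round(1),"F",s["force"].round(1),"w%.1f g%.1f"%(s["grip_width"],s["grasp_force"]),flush=True); return s
E
cat > a.py <<'E'
from h import *
import sys
def load(b,pk):
    _,q=0,0
    R,q=best([b[0],b[1],150],YAW); print(q.round(2)); ctrl.move_ptp([b[0],b[1],130],R); ctrl.gripper_to(62)
    ctrl.move_l([b[0],b[1],47],vel=150); ctrl.gripper_to(30,40); st("grip")
    ctrl.move_l([b[0],b[1],130],vel=250); st("lift")
    ctrl.move_l([pk[0],pk[1],130],vel=300); ctrl.move_l([pk[0],pk[1],80],vel=200); ctrl.hold(.2); st("above")
    r=ctrl.move_l([pk[0],pk[1],55],vel=40,threshold=6); st(f"contact {r}")
load(np.array([592,-336.]),PK+80*EX)
E
python3 a.py
```

```text
[-0.64  0.52  1.35 -0.    1.27 -0.69]
grip t3.1 [ 593.3 -337.    49.1] F [0.8 0.3 5.1] w34.8 g40.5
lift t3.6 [ 592.  -336.1  130.6] F [ 0.7 -0.1 -2.1] w34.8 g40.0
above t5.2 [649.9 -77.4  82.1] F [ 0.3  0.1 -0.2] w34.9 g40.0
contact True t5.7 [648.7 -76.5  63.1] F [-0.9  0.6  6.1] w34.4 g40.7
```

```bash
cat > b.py <<'E'
from a import *
E
sed -i '$d' a.py
cat >> a.py <<'E'
def drop(pk):
    ctrl.hold(.2); s=st("settle"); z=s["eef_pos"][2]
    r=ctrl.move_l([pk[0],pk[1],z-4],vel=30,threshold=8); s=st(f"press {r}")
    ctrl.gripper_to(62); ctrl.move_l([pk[0],pk[1],140],vel=250); st("up")
E
python3 - <<'E'
from a import *
drop(PK+80*EX)
load(np.array([516.3,-357.3]),PK-80*EX)
E
```

```text
settle t5.9 [648.7 -76.5  63.1] F [-0.7  0.2  5.2] w34.4 g40.7
press True t6.1 [648.8 -76.5  63.1] F [-1.7  0.   5.1] w34.8 g40.4
up t6.9 [649.3 -76.9 141.7] F [ 0.8 -0.7  0.6] w62.1 g0.0
[-0.74  0.42  1.5  -0.    1.22 -0.79]
grip t9.4 [ 517.4 -358.3   48.9] F [0.4 0.9 5.2] w35.0 g40.7
lift t9.9 [ 516.2 -357.2  130.2] F [-1.4  0.5 -2.5] w35.0 g41.4
above t11.5 [490.  -84.8  81.5] F [ 0.7 -1.  -1.8] w35.0 g41.4
contact True t12.0 [489.  -83.2  64. ] F [0.5 2.6 0.8] w34.6 g42.1
```

```bash
python3 - <<'E'
from a import *
drop(PK-80*EX)
R,q=best([620,200,250],YAW+np.pi/2); ctrl.move_ptp([620,250,250],R)
for n,(u0,v0,w,h) in dict(top=(205,180,180,130),side=(220,190,190,130)).items():
    im,d=optics.grab_frame(n); cv2.imwrite(f"pics/{n}1.png",im[:,:,::-1]); np.save(f"pics/{n}1.npy",d)
    c=cv2.resize(im[v0:v0+h,u0:u0+w,::-1],(400,290),interpolation=cv2.INTER_CUBIC); 
    o=c if n=="top" else np.hstack([o,c])
    P=cloud(n,d)
    H=hsv(im); m=(H[...,0]>12)&(H[...,0]<35)&(H[...,1]>90)
    for b,s,c in blobs(m,20): print(n,c.round(1),s[4],np.nanmedian(P[b],0).round(1), ray(n,c,64)[0].round(1))
    if n=="top":
        for s in (80,-80): c0=PK+s*EX; print(c0, (P[(abs(P[...,0]-c0[0])<16)&(abs(P[...,1]-c0[1])<16)&(P[...,2]<90)][:,2]).mean())
cv2.imwrite("pics/load.png",o)
E
```

```text
settle t12.2 [488.8 -83.1  64. ] F [1.9 2.8 1.2] w34.8 g42.0
press True t12.4 [489.4 -82.8  62.7] F [0.1 3.7 5.9] w34.8 g42.5
up t13.2 [489.1 -84.3 141. ] F [ 0.   0.4 -0.4] w62.1 g0.0
top [322.2 208.2] 138 [646.  -76.   64.2] [646.1 -76.4  64. ]
top [221.7 220.5] 446 [609.1 158.6 128.8] [615.1 161.6  64. ]
top [543.2 220.9] 898 [ 618.2 -593.3   84.3] [ 619.2 -598.6   64. ]
top [324.4 274.6] 124 [489.1 -81.5  64.1] [488.9 -82.3  64. ]
top [615.7 359.5] 482 [ 289.4 -784.2   21.1] [ 297.4 -757.6   64. ]
[648.41537492 -76.62129768] 60.76101778230858
[488.58462508 -83.97870232] 61.705620768006426
side [633.6  49.5] 360 [  172.4 -1706.6   125. ] [  184.8 -1914.8    64. ]
side [622.1  77.5] 567 [  160.3 -1979.5   -99.2] [  155.9 -1555.8    64. ]
side [576.1  91.4] 43 [  384.  -2080.9  -253.5] [  271.6 -1309.7    64. ]
side [598.1 105. ] 78 [  225.2 -2025.5  -254.4] [  170.8 -1239.1    64. ]
side [600.2 134.5] 179 [  136.8 -1676.4  -269.5] [  107.5 -1014.3    64. ]
side [411.  143.2] 451 [ 613.9 -583.2   55.7] [ 608.2 -573.3   64. ]
side [578.1 150.7] 37 [  245.3 -2042.5  -585.6] [ 138.3 -862.2   64. ]
side [234.  151.1] 128 [2049.5 -946.7 -713.1] [1068.2 -170.3   64. ]
side [366.1 157.8] 232 [ 711.7 -453.6   16.1] [ 681.8 -405.3   64. ]
side [346.5 173.3] 255 [ 712.  -337.1   15.1] [ 682.3 -294.4   64. ]
side [ 91.4 235.1] 3253 [2048.2   91.6 -698.9] [1075.9  365.1   64. ]
side [311.5 217.9] 170 [642.  -65.9  55.1] [634.7 -58.4  64. ]
side [357.9 239.4] 190 [483.7 -71.9  56.5] [479.  -64.9  64. ]
side [266.4 249.5] 211 [585.8 167.2 144.9] [649.6 112.6  64. ]
```

View pics/load.png

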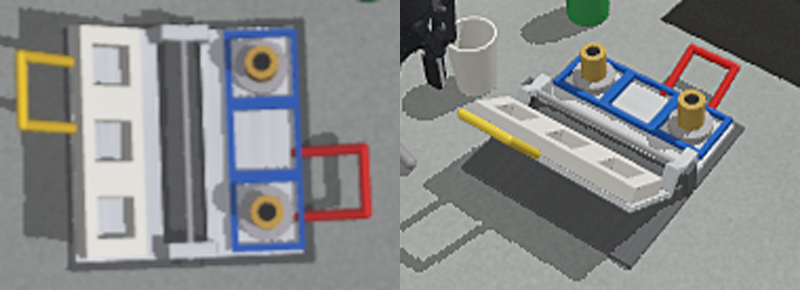

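The top and side crops show both bushes standing flange down and flat in the outer pockets, with tops at 64 mm as expected. The grip will be at the yellow bar, near top-image (216,221).

```bash
cat >> h.py <<'E'
def bar(s,th,rad=190.,dz=0,hc=None):  # s=+1 yellow(lid angle th) / -1 red (load angle th)
    c=HC if hc is None else hc
    p=c+50*s*EX+s*rad*np.cos(th)*EY
    return np.array([p[0],p[1],40+rad*np.sin(th)+dz])
E
python3 - <<'E'
from h import *
from scipy.optimize import minimize_scalar
for n in ("top","side"):
    im=cv2.imread(f"pics/{n}1.png")[:,:,::-1].copy(); H=hsv(im)
    m=(H[...,0]>20)&(H[...,0]<35)&(H[...,1]>120)
    m[:, :205]=0; m[:,275:]=0; m[:190]=0; m[280:]=0
    b=max(blobs(m),key=lambda t:t[1][4])[0]
    if n=="top":
        px=np.array([[np.where(b[r])[0].mean(),r] for r in range(210,231)]).mean(0)
    else: px=np.array([np.argwhere(b)[:,1].mean(),np.argwhere(b)[:,0].mean()])
    f=lambda th: np.linalg.norm((proj(n,bar(1,th))[0]-px)*([1,0] if n=="top" else [1,1]))
    r=minimize_scalar(f,bounds=(.2,1.2),method="bounded"); print(n,px,r.x,r.fun,proj(n,bar(1,r.x)),bar(1,r.x))
E
```

```text
top [214.57142857 220.        ] 0.5263950379087565 2.3182874969052136e-05 [[214.57145175 219.98751379]] [607.89296129 166.90395176 135.45973849]
side [261.12837838 246.80405405] 0.5506163203364305 0.0387908262945022 [[261.16573434 246.81450683]] [608.00148842 164.54633077 139.41038599]
```

```bash
cat >> h.py <<'E'
def pickR(pts,yaw):
    q0=sensors.read_state()["q"]; o=[]
    for R in rot(yaw):
        Q=[ctrl.solve_ik(p,R) for p in pts]
        if all(q is not None for q in Q): o.append((max(np.abs(np.array(Q)[:,5])),R))
    print("q6max",[round(a[0],2) for a in o]); return min(o,key=lambda t:t[0])[1]
def arc(s,a,b,hc,rad=190.,n=14,vel=130,fmax=90):
    for th in np.linspace(a,b,n+1)[1:]:
        ctrl.move_l(bar(s,th,rad,6,hc),vel=vel); f=sensors.read_state()
        if np.linalg.norm(f["force"])>fmax: st(f"FORCE stop th {th:.2f}"); return False
    return True
E
python3 - <<'E'
from h import *
th=.54
R=pickR([bar(1,a,dz=6) for a in (.54,1.2,1.8,2.5,3.14)],YAW+np.pi/2)
p=bar(1,th,dz=6); ctrl.gripper_to(45); ctrl.move_ptp(p+[0,0,60],R); ctrl.move_l(p,vel=120,threshold=10); st("at")
ctrl.gripper_to(5,30); ctrl.hold(.2); st("gripped")
arc(1,th,.8,HC,n=2); ctrl.hold(.2); st("th .8")
E
```

```text
q6max [np.float64(2.04), np.float64(1.65)]
at t18.2 [608.3 165.7 144. ] F [0.6 0.1 0.2] w44.8 g0.0
gripped t18.8 [608.8 166.6 145.1] F [-1.1  5.4  5.6] w10.9 g29.5
th .8 t19.7 [610.2 135.8 183.5] F [-0.3  3.5  7.7] w10.8 g30.0
```

```bash
python3 - <<'E'
from h import *
if arc(1,.8,1.6,HC,n=4) and (st("1.6") is not None) and arc(1,1.6,2.9,HC,n=6):
    st("2.9")
    for th in (3.0,3.08,3.14,3.17):
        r=ctrl.move_l(bar(1,th,190,6),vel=40,threshold=25); s=st(f"{th} {r}")
        if r: break
    ctrl.hold(.3)
E
```

```text
1.6 t21.5 [616.6  -4.6 236.5] F [ 2.1 -1.6  6. ] w11.0 g30.2
2.9 t24.3 [ 624.1 -179.7   88.6] F [ 8.   4.9 -6.5] w11.2 g29.2
3.0 False t24.9 [ 624.2 -182.5   71.2] F [6.7 7.4 0.3] w10.6 g29.3
3.08 False t25.4 [ 624.3 -183.5   56.1] F [ 6.3  7.6 -1.1] w11.0 g29.2
3.14 True t25.7 [ 624.4 -183.5   51. ] F [-2.   1.1  6.5] w10.8 g30.1
```

```bash
python3 - <<'E'
from h import *
p=sensors.read_state()["eef_pos"]
r=ctrl.move_l([p[0],p[1],p[2]-6],vel=20,threshold=18); ctrl.hold(.3); st(f"press {r}")
ctrl.gripper_to(45); p=sensors.read_state()["eef_pos"]; ctrl.move_l([p[0],p[1],180],vel=250); st("up")
R=pickR([bar(-1,a,dz=6) for a in (0,.7,1.5,2.3,3.14)],YAW+np.pi/2)
ctrl.move_ptp([p[0]-50,-350,260],R)
for n,(u0,v0,w,h) in dict(top=(205,180,180,130),side=(240,190,190,130)).items():
    im,d=optics.grab_frame(n); cv2.imwrite(f"pics/{n}2.png",im[:,:,::-1]); np.save(f"pics/{n}2.npy",d)
    c=cv2.resize(im[v0:v0+h,u0:u0+w,::-1],(400,290),interpolation=cv2.INTER_CUBIC); 
    o=c if n=="top" else np.hstack([o,c])
    P=cloud(n,d); H=hsv(im)
    for nm,m in (("yel",(H[...,0]>20)&(H[...,0]<35)&(H[...,1]>120)),("red",((H[...,0]<8)|(H[...,0]>172))&(H[...,1]>140))):
        m=m.copy(); m[:, :290]=0; m[:,390:]=0; m[:180]=0; m[300:]=0
        for b,s,c in blobs(m,20): print(n,nm,c.round(1),s,np.nanmedian(P[b],0).round(1))
cv2.imwrite("pics/closed.png",o)
E
```

```text
press True t26.6 [ 624.4 -183.5   50.9] F [-2.2  0.4  5.3] w10.7 g30.0
up t27.7 [ 624.7 -182.6  179. ] F [-0.4  1.3 -1. ] w44.8 g0.0
q6max [np.float64(2.12), np.float64(1.72)]
top yel [357.8 219. ] [339 202  31  35 354] [ 623.2 -168.9   52.1]
top red [360. 261.] [341 245  31  34 335] [ 522.6 -173.2   39.7]
side yel [337.3 204.3] [319 198  33  15 155] [ 624.2 -174.2   48.9]
side red [367.8 217.1] [353 210  28  18 150] [ 522.5 -181.8   42.5]
```

View pics/closed.png

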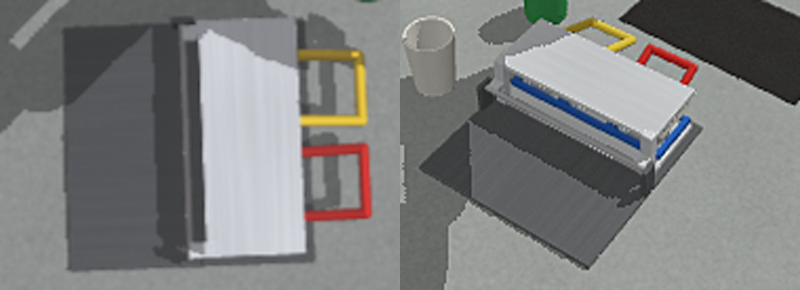

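The lid lies closed over the load leaf, yellow bar at top-image (358,219) and red at (360,261). Next I flip the closed nest by the red bar.

```bash
sed -i 's/HC=np.array(\[565.5,0.5\])/HC=np.array([565.5,2.5])/' h.py; sed -i 's/        if np.linalg.norm(f\["force"\])>fmax:/        if np.linalg.norm(f["force"])>fmax or f["grip_width"]<8.5:/' h.py
python3 - <<'E'
from h import *
R=pickR([bar(-1,a,dz=6) for a in (0,.7,1.5,2.3,3.14)],YAW+np.pi/2)
p=bar(-1,0,dz=5); ctrl.move_ptp(p+[0,0,70],R); ctrl.move_l(p,vel=120,threshold=12); st("at")
ctrl.gripper_to(5,60); ctrl.hold(.2); st("gripped")
for a in np.linspace(0,1.6,9)[:-1]:
    if not arc(-1,a,a+.2,HC,n=1,vel=90): break
    st(f"{a+.2:.1f}")
E
```

```text
q6max [np.float64(2.12), np.float64(1.72)]
at t30.2 [ 525.1 -190.3   45.7] F [0.6 0.1 0.3] w45.0 g0.0
gripped t30.8 [ 525.  -188.1   46.2] F [-0.1  5.9  5.4] w10.0 g58.4
0.2 t31.4 [ 524.8 -184.5   84.1] F [ 3.3  4.3 -1.5] w9.9 g59.2
0.4 t31.9 [ 524.3 -174.   120.3] F [ 3.6  4.2 -2.5] w10.0 g59.2
0.6 t32.5 [ 523.4 -156.9  153.7] F [ 4.6  1.2 -3.2] w9.5 g59.1
0.8 t33.1 [ 522.4 -133.9  183.1] F [ 3.9 -3.6 -0.8] w9.6 g59.2
1.0 t33.7 [ 521.1 -105.5  208. ] F [ 1.2 -5.9  4. ] w10.1 g59.1
1.2 t34.2 [519.7 -73.  227. ] F [-1.6 -8.4  9.8] w9.6 g59.1
1.4 t34.8 [518.2 -36.1 238.6] F [-4.6 -8.  18.4] w9.7 g62.1
1.6 t35.4 [516.4   3.4 241.2] F [-5.5 -3.9 18.6] w9.5 g64.0
```

```bash
python3 - <<'E'
from h import *
for a,b in zip([1.6,1.8,2.0,2.2,2.4,2.6,2.8],[1.8,2.0,2.2,2.4,2.6,2.8,2.95]):
    if not arc(-1,a,b,HC,n=1,vel=90): break
    st(f"{b:.2f}")
E
```

```text
1.80 t36.0 [514.5  42.8 235.6] F [-3.4  0.9 16.7] w9.5 g65.6
2.00 t36.5 [512.8  79.8 222. ] F [-1.6  3.  10.6] w9.8 g67.1
2.20 t37.1 [511.2 113.  201.6] F [1.5 3.9 5.6] w9.9 g68.6
2.40 t37.7 [510.  140.9 176. ] F [1.2 4.9 6.5] w9.8 g69.8
2.60 t38.3 [508.8 163.7 144.5] F [3.2 4.8 0.6] w9.6 g71.7
2.80 t38.9 [508.1 179.8 110.3] F [3.3 4.8 1.5] w9.9 g73.0
2.95 t39.3 [507.8 187.4  82.6] F [3.8 5.1 1.3] w9.9 g74.4
```

```bash
python3 - <<'E'
from h import *
for th in (3.05,3.11,3.14,3.17):
    r=ctrl.move_l(bar(-1,th,190,6),vel=40,threshold=20); st(f"{th} {r}")
    if r: break
p=sensors.read_state()["eef_pos"]; r=ctrl.move_l([p[0],p[1],p[2]-5],vel=20,threshold=20); ctrl.hold(.4); st(f"press {r}")
for n,(u0,v0,w,h) in dict(top=(185,170,180,130),side=(190,170,190,130)).items():
    im,d=optics.grab_frame(n); cv2.imwrite(f"pics/{n}3.png",im[:,:,::-1])
    c=cv2.resize(im[v0:v0+h,u0:u0+w,::-1],(400,290),interpolation=cv2.INTER_CUBIC); 
    o=c if n=="top" else np.hstack([o,c])
cv2.imwrite("pics/flip.png",o)
E
```

```text
3.05 False t39.9 [507.6 190.3  63.8] F [3.5 7.3 1.3] w9.6 g75.9
3.11 False t40.4 [507.5 191.3  52.1] F [ 3.8  7.7 -1.6] w9.3 g77.1
3.14 False t40.7 [507.6 191.5  46.3] F [ 4.3  8.4 -2. ] w9.6 g77.3
3.17 True t40.9 [507.6 191.6  42.3] F [-1.3 -0.8  6.7] w9.7 g77.9
press True t41.5 [507.7 191.6  42.4] F [-1.9  0.1  6.7] w9.5 g77.9
```

View pics/flip.png

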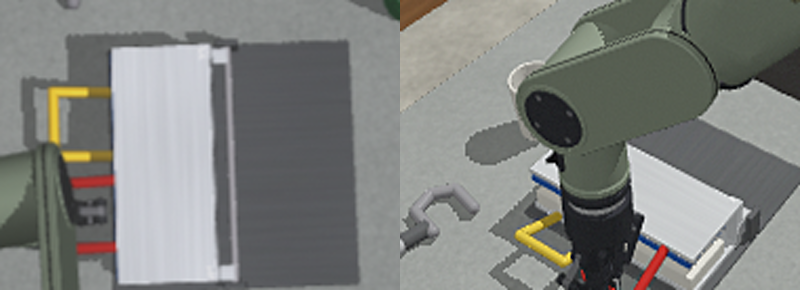

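The top crop shows the closed nest over on the lid's side, with the load leaf's back uppermost and both bars at left. The red bar is still in the grip. Next I swing the load leaf alone back.

```bash
python3 - <<'E'
from h import *
ok=arc(-1,3.14,2.8,HC,n=4,vel=50); st("2.8")
ok=ok and arc(-1,2.8,1.6,HC,n=5,vel=120); st("1.6")
ok=ok and arc(-1,1.6,.15,HC,n=7,vel=120); st(".15")
if ok:
    for th in (.07,.0,-.03):
        r=ctrl.move_l(bar(-1,th,190,6),vel=40,threshold=20); st(f"{th} {r}")
        if r: break
    ctrl.hold(.2); ctrl.gripper_to(45); p=sensors.read_state()["eef_pos"]; ctrl.move_l([p[0],p[1],200],vel=250)
    ctrl.move_l([p[0]-30,-330,250],vel=300)
    for n,(u0,v0,w,h) in dict(top=(110,170,270,195),side=(180,190,220,160)).items():
        im,d=optics.grab_frame(n); cv2.imwrite(f"pics/{n}4.png",im[:,:,::-1]); np.save(f"pics/{n}4.npy",d)
        c=cv2.resize(im[v0:v0+h,u0:u0+w,::-1],(400,290),interpolation=cv2.INTER_CUBIC); 
        o=c if n=="top" else np.hstack([o,c])
    cv2.imwrite("pics/back.png",o)
E
```

```text
2.8 t43.6 [508.1 179.6 110.3] F [3.  4.3 1.2] w9.7 g74.5
1.6 t46.2 [516.1   5.2 236.1] F [ 5.9 -0.2  4.8] w9.7 g71.0
.15 t49.5 [ 523.2 -186.7   71.5] F [ 5.7  5.2 -3.4] w9.9 g67.4
0.07 False t50.1 [ 523.2 -188.    56.6] F [ 5.2  5.8 -2.9] w9.6 g66.5
0.0 True t50.4 [ 523.1 -188.1   47.1] F [ 1.1 -1.4 -0. ] w9.7 g69.1
```

View pics/back.png

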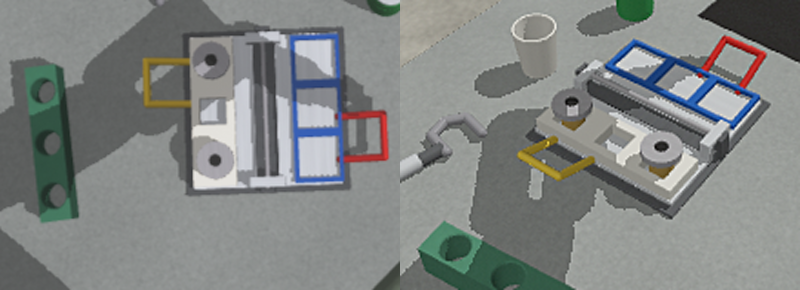

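Side and top crops: both bushes sit inverted in the lid leaf's outer pockets, flanges at crop (210,60) and (214,160). The load leaf is flat, and the rack shows three bores. Now I measure the flanges and the bores.

```bash
cat > r.py <<'E'
from h import *
def rack(im,n="top"):
    H=hsv(im); h,s,v=[H[...,i].astype(int) for i in range(3)]
    g=(h>60)&(h<100)&(s>60); g[:, 250:]=0; g[:100]=0
    if n=="side": g=(h>60)&(h<100)&(s>60); g[:300]=0; g[:, :150]=0
    b=max(blobs(g,200),key=lambda t:t[1][4])[0].astype(np.uint8)
    return b,H
if __name__=="__main__":
    o=[]
    for n in ("top","side"):
        im=cv2.imread(f"pics/{n}4.png")[:,:,::-1].copy(); b,H=rack(im,n)
        x,y,w,h=cv2.boundingRect(b); print(n,x,y,w,h)
        c=im[y-4:y+h+4,x-4:x+w+4,::-1]; f=590/c.shape[0] if n=="top" else 500/c.shape[1]
        o.append(cv2.resize(c,None,fx=f,fy=f,interpolation=cv2.INTER_NEAREST))
    H=max(a.shape[0] for a in o); o=[np.pad(a,((0,H-a.shape[0]),(0,0),(0,0))) for a in o]
    cv2.imwrite("pics/rackz.png",np.hstack(o)[:600,:800])
    im=cv2.imread("pics/top4.png")[:,:,::-1].copy(); P=cloud("top",np.load("pics/top4.npy"))
    for s in (80,-80):
        c0=HC+80*EY+s*EX; m=(np.hypot(P[...,0]-c0[0],P[...,1]-c0[1])<48)&(P[...,2]>48)&(P[...,2]<80)
        bb=max(blobs(m),key=lambda t:t[1][4])[0]; bb=cv2.morphologyEx(bb.astype(np.uint8),cv2.MORPH_OPEN,np.ones((3,3)))
        cn=max(cv2.findContours(bb,0,2)[0],key=cv2.contourArea); (u,v),r=cv2.minEnclosingCircle(cn); M=cv2.moments(bb,True)
        print("flange",c0,ray("top",[u,v],64)[0].round(1),"diam",2*r*2.36,ray("top",[M["m10"]/M["m00"],M["m01"]/M["m00"]],64)[0].round(1),"z",np.nanmedian(P[bb>0][:,2]))
E
python3 r.py
```

```text
top 127 213 36 107
side 190 312 104 76
flange [641.7366726   86.09407725] [640.8  90.9  64. ] diam 60.01676330566406 [640.8  91.   64. ] z 65.55382022662275
flange [481.90592275  78.7366726 ] [481.9  81.6  64. ] diam 60.30885093688965 [481.8  82.1  64. ] z 65.81250066676981
```

View pics/rackz.png

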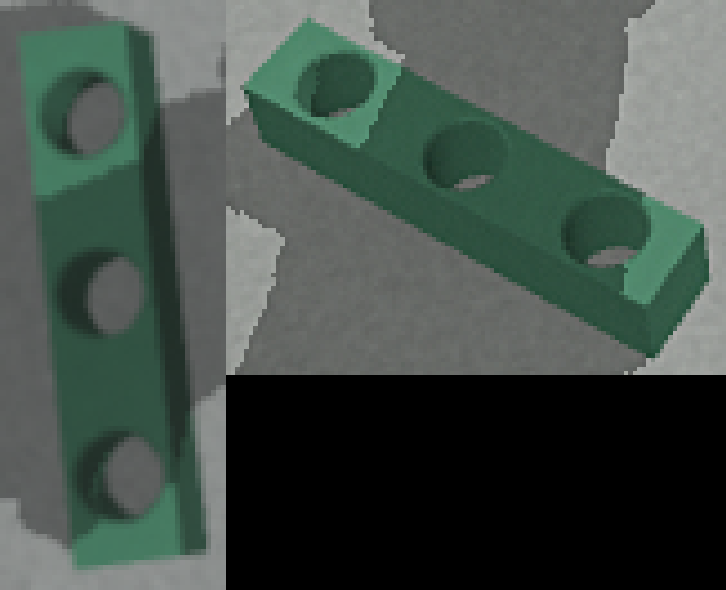

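```bash
cat >> r.py <<'E'
def rackpose(im):
    b,_=rack(im); rows=np.where(b.sum(1)>3)[0][6:-6]
    pts=np.array([[np.where(b[r])[0].min()-.5,r] for r in rows]); w=ray("top",pts,50)
    k=np.polyfit(w[:,0],w[:,1],1)
    for _ in range(3):
        e=w[:,1]-np.polyval(k,w[:,0]); g=abs(e)<2.5; k=np.polyfit(w[g,0],w[g,1],1)
    ax=np.array([1,k[0]])/np.hypot(1,k[0]); nr=np.array([-ax[1],ax[0]])
    # ends: extreme along ax of top-face pixels within 40 mm of the left edge
    ys,xs=np.where(b>0); W=ray("top",np.c_[xs,ys],50)[:,:2]; o=np.array([0,k[1]])
    u=(W-o)@ax; d=-(W-o)@nr; u=u[(d>5)&(d<40)]; lo,hi=u.min()-1.2,u.max()+1.2
    c=o+ax*(lo+hi)/2-nr*25
    return c,ax,hi-lo,np.arctan2(ax[1],ax[0])
E
python3 - <<'E'
from r import *
for i in (0,1,4):
    im=cv2.imread(f"pics/top{i}.png")[:,:,::-1].copy()
    c,ax,L,y=rackpose(im); print(i,c.round(1),"len",L.round(1),"yaw",round(y,4),[ (c+s*ax).round(1) for s in (85,0,-85)])
print(ray("top",[[138.6,230.5],[142.2,265.4],[145.9,301.3]],50).round(1))
print(ray("side",[[210.5,326.5],[239,342.2],[270.5,359.2]],50).round(1))
E
```

```text
0 [472.9 361.9] len 251.9 yaw 0.1434 [array([557. , 374.1]), array([472.9, 361.9]), array([388.7, 349.8])]
1 [556.9 374. ] len 82.1 yaw 0.1371 [array([641.1, 385.6]), array([556.9, 374. ]), array([472.7, 362.4])]
4 [507.7 351.4] len 252.1 yaw 0.1428 [array([591.9, 363.5]), array([507.7, 351.4]), array([423.6, 339.3])]
[[591.3 362.1  50. ]
 [508.  350.9  50. ]
 [423.1 339.4  50. ]]
[[590.8 363.7  50. ]
 [508.4 353.3  50. ]
 [423.8 341.9  50. ]]
```

The rack has already been knocked (by about 35 mm in x), and the top and side fits of its new pose agree. Now the first transfer, squeezing on both axes to centre the grip.

```bash
cat > p.py <<'E'
from h import *
RY=.143
def take(f):
    R,q=best([f[0],f[1],120],YAW); ctrl.gripper_to(85); ctrl.move_ptp([f[0],f[1],130],R)
    r=ctrl.move_l([f[0],f[1],62],vel=120,threshold=12); st(f"sq1 {r}")
    if r: return False
    ctrl.gripper_to(50,20); ctrl.hold(.1); st("sqx"); ctrl.gripper_to(85); ctrl.move_l([f[0],f[1],100],vel=250)
    R=pickR([[f[0],f[1],100],[550,350,110]],RY+np.pi/2); ctrl.move_ptp([f[0],f[1],100],R)
    r=ctrl.move_l([f[0],f[1],62],vel=120,threshold=12); ctrl.gripper_to(50,60); st(f"grip {r}")
    ctrl.move_l([f[0],f[1],150],vel=200); s=st("lift"); return s["grip_width"]>55
def over(b):
    ctrl.move_l([b[0],b[1],150],vel=250); ctrl.move_l([b[0],b[1],108],vel=150); ctrl.hold(.3); st("over")
def insert(b,z=62):
    r=ctrl.move_l([b[0],b[1],z],vel=40,threshold=7); s=st(f"insert {r}"); return s["eef_pos"][2]
E
python3 - <<'E'
from p import *
b=np.array([591.3,363.0])
if take(np.array([640.8,90.9])): over(b); insert(b)
E
```

```text
sq1 False t55.4 [641.4  90.7  62.5] F [0.8 0.6 0.4] w84.7 g0.0
sqx t55.9 [641.8  91.   63.3] F [0.7 0.1 3.9] w59.3 g23.0
q6max [np.float64(1.71), np.float64(1.86)]
grip False t58.9 [641.8  90.9  63.3] F [-0.4 -0.4  2.7] w58.0 g63.7
lift t59.5 [640.   90.9 149.2] F [-0.1  0.1 -1. ] w57.9 g64.5
over t61.4 [592.1 363.3 109.4] F [-0.2 -0.3 -1.7] w58.0 g64.5
insert False t62.7 [591.6 363.2  62.5] F [-0.1  0.5  0.1] w58.1 g64.5
```

Entered first time with no contact. Now I lower it home and release.

```bash
cat >> p.py <<'E'
def home(b):
    r=ctrl.move_l([b[0],b[1],56],vel=25,threshold=6); st(f"home {r}")
    ctrl.hold(.2); ctrl.gripper_to(85); ctrl.move_l([b[0],b[1],150],vel=200); st("up")
E
python3 - <<'E'
from p import *
home([591.3,363.0])
b=np.array([423.6,340.2])
if take(np.array([481.9,81.8])): over(b); z=insert(b); 
if z<67: home(b)
E
```

```text
home True t63.0 [592.1 363.4  61. ] F [-0.1  0.2  4.3] w58.0 g64.9
up t64.2 [590.8 362.8 149.4] F [-0.  -1.1 -1.1] w85.2 g0.0
sq1 False t66.2 [482.6  82.1  62.3] F [ 0.9 -0.3 -0.3] w85.2 g0.0
sqx t66.7 [482.8  81.8  63. ] F [0.1 0.  5.2] w59.4 g23.2
q6max [np.float64(1.72), np.float64(1.86)]
grip False t69.7 [482.9  81.8  63.2] F [-1.2  0.2  5.3] w58.2 g63.4
lift t70.3 [481.1  81.8 149.2] F [-0.5 -0.9 -1.8] w58.2 g64.4
over t72.2 [424.3 340.6 109.1] F [ 0.1  0.3 -1.4] w57.8 g64.4
insert False t73.5 [423.9 340.4  62.3] F [-1.   0.1 -2.2] w58.0 g64.4
home True t73.7 [424.2 340.6  61.4] F [-0.5 -0.4  5.1] w58.1 g64.7
up t74.9 [423.1 339.9 149.4] F [ 0.6  0.1 -0.3] w85.6 g0.0
```

```bash
python3 - <<'E'
from r import *
R,q=best([400,-300,250],0); ctrl.move_l([423,340,250],vel=250); ctrl.set_joints([-1.304,.207,1.542,0,1.393,-.15]); st()
for n,(u0,v0,w,h) in dict(top=(100,140,290,210),side=(160,190,250,181)).items():
    im,d=optics.grab_frame(n); P=cloud(n,d)
    c=cv2.resize(im[v0:v0+h,u0:u0+w,::-1],(400,290),interpolation=cv2.INTER_CUBIC); 
    o=c if n=="top" else np.hstack([o,c])
    if n=="top":
        print(rackpose(im))
        for c0 in ([591.3,363],[423.6,340.2]):
            m=(np.hypot(P[...,0]-c0[0],P[...,1]-c0[1])<35); g=m&(hsv(im)[...,1]<60)&(P[...,2]>48); print(np.nanmedian(P[g],0).round(1),g.sum())
        for nm,th in (("red",-1),("yel",1)):
            X=bar(th,0); m=(np.hypot(P[...,0]-X[0],P[...,1]-X[1])<40)&(hsv(im)[...,1]>120); print(nm,np.nanmedian(P[m],0).round(1),m.sum())
cv2.imwrite("pics/end.png",o)
E
```

```text
t78.6 [ 233.8 -525.1  255.8] F [ 0.8  0.7 -0.9] w85.0 g0.0Traceback (most recent call last):
  File "<stdin>", line 8, in <module>
  File "r.py", line 28, in rackpose
    e=w[:,1]-np.polyval(k,w[:,0]); g=abs(e)<2.5; k=np.polyfit(w[g,0],w[g,1],1)
                                                   ~~~~~~~~~~^^^^^^^^^^^^^^^^^
    raise TypeError("expected non-empty vector for x")
TypeError: expected non-empty vector for x
```

```bash
python3 - <<'E'
from r import *
for n,(u0,v0,w,h) in dict(top=(100,140,290,210),side=(160,190,250,181)).items():
    im,d=optics.grab_frame(n); P=cloud(n,d); S=hsv(im)[...,1]
    c=cv2.resize(im[v0:v0+h,u0:u0+w,::-1],(400,290),interpolation=cv2.INTER_CUBIC); 
    o=c if n=="top" else np.hstack([o,c])
    if n=="top":
        for c0 in ([591.3,363],[423.6,340.2]):
            g=(np.hypot(P[...,0]-c0[0],P[...,1]-c0[1])<35)&(S<60)&(P[...,2]>48); print(np.nanmean(P[g],0).round(1),g.sum())
        for nm,th in (("red",-1),("yel",1)):
            X=bar(th,0); m=(np.hypot(P[...,0]-X[0],P[...,1]-X[1])<40)&(S>120); print(nm,np.nanmedian(P[m],0).round(1),m.sum())
cv2.imwrite("pics/end.png",o)
E
```

```text
[591.3 362.7  62. ] 521
[423.5 339.8  61.5] 545
red [ 522.3 -186.6   45. ] 184
yel [606.3 193.3  43.3] 214
```

View pics/end.png

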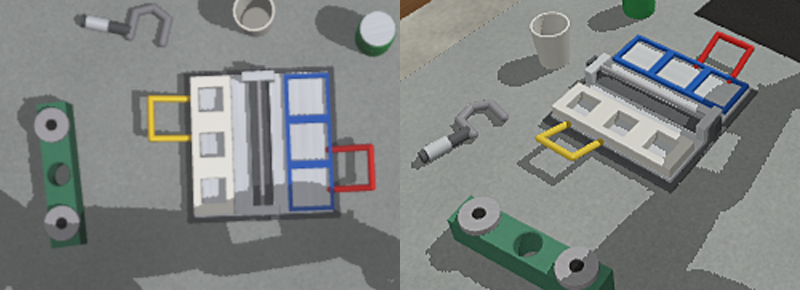

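Both flanges are flush at 62 mm in the outer bores, both leaves are flat, and the tin, cup and micrometer look undisturbed. I'm handing the job in.

```bash
python3 -c "
from plant import ctrl
print(ctrl.finish_job())"
```

```text
the job is handed in; nothing more can be done
None
```

I handed the job in at about 79 s of robot time; no verdict came back. The two bushes present stand inverted and flush in the outer rack bores, both leaves are open and flat, and the tin, cup and micrometer look undisturbed.

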